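# Put the press's air line into service at the inking bench

## Robot

A 7-joint arm with a two-finger parallel gripper is mounted at the origin on the work surface. World frame = base frame: x ahead of the robot, y to its left, z up, the work surface at z = 0. Lengths are in mm, angles in degrees, forces in N, time in s.
With the tool pointing down it reaches from about 425 to 925 mm from the base axis. Payload 6.8 kg.
Tool frame: the origin (TCP) lies midway between the tips of the shut fingers; the grasp point (between the pads) lies 19 mm behind it (ctrl.grip_point_offset is the distance from the TCP to the grasp point, in mm); z points along the fingers, y is the line along which they close (so a half turn about z gives the same grasp; the last joint's range is limited). The gripper opens to 88 mm and grips with 3 to 60 N. Pads are 20 mm wide; open, the fingers measure 115 mm over their backs; the gripper's body (75 mm by 178 mm) begins 61 mm behind the grasp point.
Start: joints at [-76.496, 27.33, 1.283, 89.118, -0.659, 63.558, -4.761], TCP at [227.517, 635.518, 222.664] pointing down, gripper open.
Joint ranges: [-169.35, 169.35], [-19.33, 120.38], [-80.79, 83.38], [13.8, 139.57], [-78.32, 258.32], [9.67, 109.79], [-169.56, 169.56]. Speed limits (degrees/s): [136.94, 136.94, 180, 180, 180, 180, 180].

## Interface

Orientations are given as a 3x3 rotation matrix whose columns are the frame's x, y, z axes.
In Python, from cell import ctrl, read_camera gives the robot as it stands.
- The arm moves only by the tool arm_command, never from a script. Its argument "moves" is a list of rows, each a list of 7 numbers: the shift along the tool's x, y, z each as a share of 0.08 m, from -1 to 1, then the turn, a rotation vector about the tool's x, y, z each as a share of pi rad, from -1 to 1, then the closure, from -1 (fully open) to 1 (shut). In form: [[x, y, z, ax, ay, az, hand], ...]. A call has exactly 5 rows; each row is the pose to reach, as a shift and turn from the pose commanded when the call began, along the tool's axes at that moment, turning the shorter way round; what a row does not reach only later rows make up. A row lasts 1/8 s, in which the tool goes at most 62.5 mm and 10.7 degrees, less where a joint would pass 70% of its speed; a pose out of reach is approached as far as the arm can. A call with a number of a shift or a turn outside -1 to 1 is refused whole. A call with a gripper value outside its range is refused whole. The fingers move at their own pace and stop on an object; the grip force is fixed at half the most. Time passes only in rows, so rows that repeat a pose let the fingers close, or fill a call up. It gives the time, the measured TCP pose, the force, the opening and the grip force at its end, in the units of the state.
- ctrl.state(): the state, without advancing time (a new reading comes with each control period).
- read_camera(name): name is "scene" or "top" or "wrist"; returns a dict with "pixels" (400x640x3 uint8, red, green, blue), "camera_matrix" (3x3 intrinsics, pixels), "T" (4x4, takes a point from camera to world coordinates). Camera axes: x right, y up, looking along -z (the intrinsics and any distortion apply to the point x, -y, -z); pixel columns grow to the right and rows downward; lengths in mm; the calibration is good to about 2 mm. The wrist camera is an equidistant fisheye: a pixel r from the principal point sees the ray r / f radians off the axis. A picture is of the moment at which its call begins. There is no depth.
- ctrl.hand_in(): hands the job in; it is judged then, once.
The state is a dict: "t": time; "joints": joint angles; "joint_velocities": joint speeds; "tau": joint torques, N m; "ee_pos": TCP position; "tool_rot": TCP orientation; "force": force on the tool from outside, world axes, zero at the start; "ft_torque": the same for the moment, N m; "opening": finger opening in mm; "grip_force": force on a finger pad.
Only numpy, scipy, OpenCV 4.12 (cv2) and the standard library are available. Lean on these libraries where they do the work, as an engineer would, in place of code of your own. Each camera call takes 0.05 s, during which the arm holds its last target. There are 200 camera calls.

## Task

Put the press's air line into service: first close the bleed valve (ribbed silencer on its outlet), then open the feed valve (round gauge on its outlet), each right to its stop. Only then use the loose key from the wooden block to turn the slotted switch clockwise as far as it goes, and leave the key seated in it. Leave the spare valve with the capped outlet as you find it, and do not shove or knock over the tins, bottles and tools standing about.

Things in the scene. Friction and masses are not known exactly. Their poses are not given: they have to be found in the camera images.
- bleed_handle (a joint): quarter-turn handle of the bleed valve: joint value 0 = closed (handle across its pipe, pointing along +y of bleed_axis), growing anticlockwise seen from above to 1.57 = open (handle in line with its pipe, pointing along -x of bleed_axis); stiff, stays where left, firm stops at both ends
- bleed_axis (a point): point on the vertical turning axis of the bleed valve's handle, at the handle's mid-height (96 mm above the bench); its x axis points along the branch pipe towards the outlet, z up. Outlet: a ribbed brass silencer, 34 mm diameter, out to 120 mm from the axis. Fixed to the bench
- bleed_grip (a point): point on the bleed valve's handle at the middle of its black rubber sleeve, 67 mm from the turning axis; its y axis points outwards along the handle, z up. The sleeve is 46 mm long, 22 wide, 16 high (88 to 104 mm above the bench) and ends 90 mm from the axis
- feed_handle (a joint): quarter-turn handle of the feed valve: joint value 0 = closed (handle across its pipe, pointing along +y of feed_axis), growing anticlockwise seen from above to 1.57 = open (handle in line with its pipe, pointing along -x of feed_axis); stiff, stays where left, firm stops at both ends
- feed_axis (a point): point on the vertical turning axis of the feed valve's handle, at the handle's mid-height (96 mm above the bench); its x axis points along the branch pipe towards the outlet, z up. Outlet: a riser with a round, tilted pressure gauge, 54 mm diameter, 60 to 110 mm from the axis and up to 112 mm above the bench. Fixed to the bench
- feed_grip (a point): point on the feed valve's handle at the middle of its black rubber sleeve, 67 mm from the turning axis; its y axis points outwards along the handle, z up. The sleeve is 46 mm long, 22 wide, 16 high (88 to 104 mm above the bench) and ends 90 mm from the axis
- spare_handle (a joint): quarter-turn handle of the spare valve: joint value 0 = closed (handle across its pipe, pointing along +y of spare_axis), growing anticlockwise seen from above to 1.57 = open (handle in line with its pipe, pointing along -x of spare_axis); stiff, stays where left, firm stops at both ends
- spare_axis (a point): point on the vertical turning axis of the spare valve's handle, at the handle's mid-height (96 mm above the bench); its x axis points along the branch pipe towards the outlet, z up. Outlet: closed by a plain square cap, 30 mm, 56 to 78 mm from the axis. Fixed to the bench
- spare_grip (a point): point on the spare valve's handle at the middle of its black rubber sleeve, 67 mm from the turning axis; its y axis points outwards along the handle, z up. The sleeve is 46 mm long, 22 wide, 16 high (88 to 104 mm above the bench) and ends 90 mm from the axis
- manifold: aluminium air manifold fixed to the bench: pipe 32 mm in diameter, 380 long, along y, 45 mm to -x of its origin, top 56 mm up. Three brass valves stand 140 mm apart at y = -140, 0, +140 mm from its origin, in an order that changes. A filter (48 mm diameter, 66 high) stands at x -45, y -195 mm. Origin at bench level on the line of the valve axes
- switch_rotor (a joint): turning of the switch's square steel rotor (36 x 36 mm, 28 high) on top of the grey switch box (100 x 100 x 55 mm, fixed): 0 = off, growing clockwise seen from above to the stop at 1.2 = on; light friction
- switch_slot (a point): centre of the mouth of the rotor's slot, on the rotor's vertical turning axis, 85 mm above the bench; x axis along the slot's length and turning with the rotor, z up. Slot 18 x 8 mm, 26 mm deep, mouth bevelled 2 mm
- key: loose key, upright in the wooden block: flat steel blade 16 mm (x) by 6 (y), 24 long, tapered foot; above it a flat black bow 42 (x) by 12 (y), 36 high (24 to 60 mm above the origin). Origin at the blade's foot, z up; same either way round. In block and switch it rests on the underside of the bow
- key_block: fixed wooden block 90 (x) x 60 (y) x 30 mm high with a slot at its centre that holds the key; origin at its underside
- low_tin: ink tin, 60 mm diameter, 55 high, among the valves, on the robot's side or between the outlets; bystander; origin under its centre
- tall_tin: ink tin, 54 mm diameter, 110 high, on the robot's side of the valves; bystander; origin under its centre
- wide_tin: ink tin, 72 mm diameter, 60 high, on the robot's side of the valves; bystander; origin under its centre
- dropper: small amber bottle, 40 mm diameter, 120 high, among the valves, on the robot's side or between the outlets; bystander; origin under its centre
- oil: green oil bottle, 60 mm diameter, 170 high, between the outlets; bystander; origin under its centre
- brayer: ink roller lying on the bench, roller 100 mm wide, 36 diameter, handle 170 mm long; bystander; origin under the roller
- knife: ink spatula lying on the bench; bystander
There are look-alikes about, which are no part of the job. What is shaped like the part that bears feed_handle but red is not meant.

How it is judged (in metres and radians):
On the way, in this order (a step that is already met when the one before it is completed fails the run):
1. the bleed valve is closed while the feed is still shut (value of joint bleed_handle below 0.12 rad and value of joint feed_handle below 0.7 rad), for 0.1 s.
2. the feed valve is open, the bleed still closed and the switch still off (value of joint feed_handle above 1.45 rad and value of joint bleed_handle below 0.12 rad and value of joint switch_rotor below 0.3 rad), for 0.1 s.
3. the switch is on with the key seated in it (value of joint switch_rotor above 1.05 rad and z of key in the frame of switch_slot below -0.018 m and horizontal distance between key and switch_slot below 0.006 m and angle between key's own z axis and vertical below 0.15 rad), for 0.2 s.
At the end, for the whole second after the job is handed in: Bleed handle within 0.12 rad of its closed stop, feed handle within 0.12 rad of its open stop, switch within 0.15 rad of its on stop, the key upright (within 0.15 rad) at rest in the slot, its foot at least 18 mm deep and within 6 mm of the axis (all of step 3 and value of joint bleed_handle below 0.12 rad and value of joint feed_handle above 1.45 rad and linear speed of key below 0.02 m/s); the robot touches nothing.
It fails at once if the spare valve's handle is moved more than 15 mm (distance of spare_grip from where it was at the start of the episode above 0.015 m).
It fails at once if the switch is turned without the key in it (value of joint switch_rotor above 0.4 rad and not (z of key in the frame of switch_slot below -0.018 m and horizontal distance between key and switch_slot below 0.006 m)).
It fails at once if a bystander is shoved more than 30 mm (distance of any of low_tin, tall_tin, wide_tin, dropper, oil, brayer, knife from where it was at the start of the episode above 0.03 m).
It fails at once if a tin or bottle is tipped (angle between any of low_tin, tall_tin, wide_tin, dropper, oil's own z axis and vertical above 0.4 rad).
It also fails if it takes over 69 s, if anything falls off the work surface, if the arm or the gripper's body presses on something with over 40 N, if the wrist force passes 120 N, or if a joint passes its speed limit or range.

## Working session

There is one attempt and no reset: what is moved stays moved. The work goes in short steps, Python scripts to look and compute and a tool call to move; the robot and the scene stay as the last step left them, time stands still between calls to the robot, and variables do not carry over. Pictures are saved under pics/ and viewed, at most 10 in all, crops included, and the job is handed in when it is done.

Besides the shell and the picture viewer there is one more tool, called after "Call:" as name(argument=value, ...) on one line, values as JSON. arm_command: Moves the arm, as the interface text tells. Shift numbers are shares of 0.08 m and turn numbers shares of pi rad, none past 1 either way. Its arguments: {"type":"object","properties":{"moves":{"type":"array"}},"required":["moves"]}

```bash
mkdir -p pics; ls; python3 - <<'E'
from cell import ctrl, read_camera
import cv2,pickle,numpy as np
np.set_printoptions(precision=4,suppress=True)
for n in("top","scene"):
    d=read_camera(n);pickle.dump(d,open(f"pics/{n}0.pkl","wb"))
    cv2.imwrite(f"pics/{n}0.png",d["pixels"][...,::-1]);print(n,d["camera_matrix"],d["T"],[k for k in d])
s=ctrl.state();print(s["t"],s["ee_pos"],s["tool_rot"],s["opening"])
E
```

```text
pics
top [[513.2107   0.     328.6861]
 [  0.     513.2107 196.8601]
 [  0.       0.       1.    ]] [[   0.0308    0.9929   -0.1153  293.0239]
 [  -0.9995    0.0308   -0.0015   -1.8932]
 [   0.0021    0.1153    0.9933 1484.5844]
 [   0.        0.        0.        1.    ]] ['pixels', 'camera_matrix', 'T']
scene [[466.4532   0.     328.6668]
 [  0.     466.4532 199.3726]
 [  0.       0.       1.    ]] [[  -0.8338   -0.488     0.2583  785.5167]
 [   0.552    -0.7258    0.4105  500.9912]
 [  -0.0129    0.4848    0.8745 1110.434 ]
 [   0.        0.        0.        1.    ]] ['pixels', 'camera_matrix', 'T']
0.1 [227.3223 635.0198 221.8272] [[-0.9415  0.337  -0.0004]
 [ 0.337   0.9415 -0.0015]
 [-0.0001 -0.0016 -1.    ]] 87.77683561891068
```

View pics/top0.png

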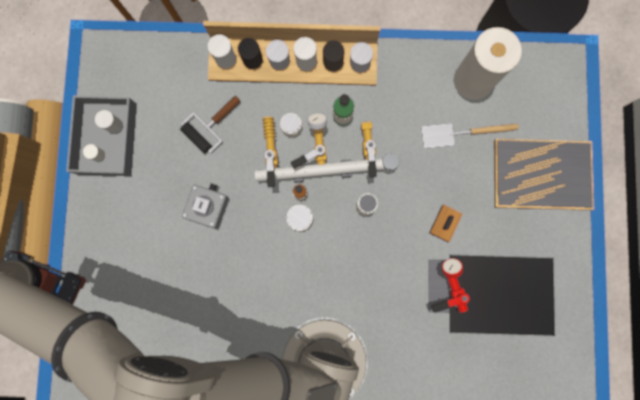

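View pics/scene0.png

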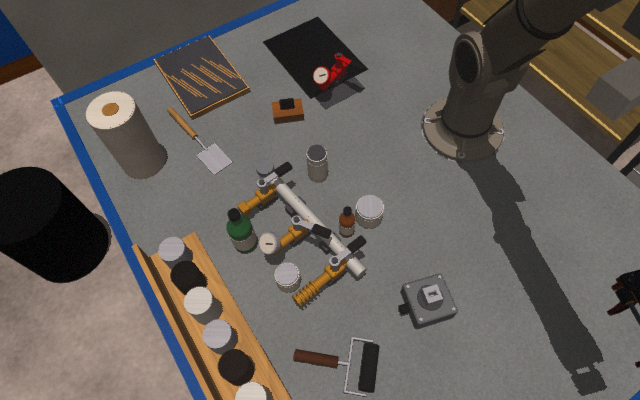

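The top view shows three brass valves on the manifold:
- **Left:** ribbed silencer at (270,130), which is the bleed. Its handle points to the robot, so it is open.
- **Middle:** round gauge at (317,122), which is the feed. Its handle lies across at (303,158).
- **Right:** capped outlet at (367,127), which is the spare.

The red valve at (455,285) is a look-alike. The switch is at (204,206) and the key block at (446,222). Next I'll confirm this in an enlarged crop.

```bash
cat > h.py <<'E'
import numpy as np,pickle,cv2
np.set_printoptions(precision=2,suppress=True)
def w(d,u,v,z):
    K,T=d["camera_matrix"],d["T"];r=T[:3,:3]@np.array([(u-K[0,2])/K[0,0],-(v-K[1,2])/K[1,1],-1]);p=T[:3,3]
    return p+r*(z-p[2])/r[2]
def px(d,P):
    K,T=d["camera_matrix"],d["T"];c=T[:3,:3].T@(np.array(P,float)-T[:3,3])
    return np.array([K[0,2]+K[0,0]*c[0]/-c[2],K[1,2]-K[1,1]*c[1]/-c[2]])
E
python3 - <<'E'
import cv2
a=cv2.imread("pics/top0.png")
cv2.imwrite("pics/c1.png",cv2.resize(a[90:240,175:395],None,fx=3.6,fy=3.6,interpolation=cv2.INTER_CUBIC))
b=cv2.imread("pics/scene0.png")
x=cv2.resize(a[195:245,420:470],None,fx=7,fy=7,interpolation=cv2.INTER_CUBIC)
y=cv2.resize(b[150:310,225:385],None,fx=3.5,fy=3.5,interpolation=cv2.INTER_CUBIC)[:560,:]
import numpy as np
cv2.imwrite("pics/c2.png",np.hstack([y[:, :440], np.vstack([x,np.zeros((210,350,3),'uint8')])]))
E
```

```text
(no output)
```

View pics/c1.png

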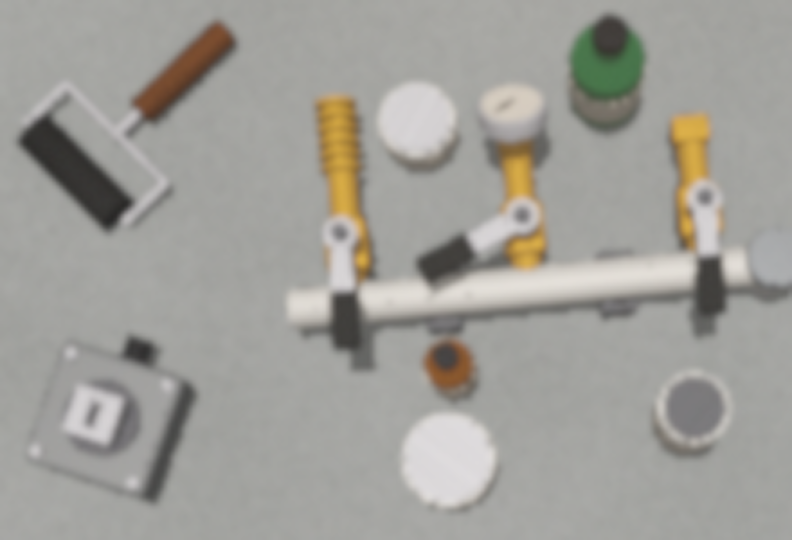

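View pics/c2.png

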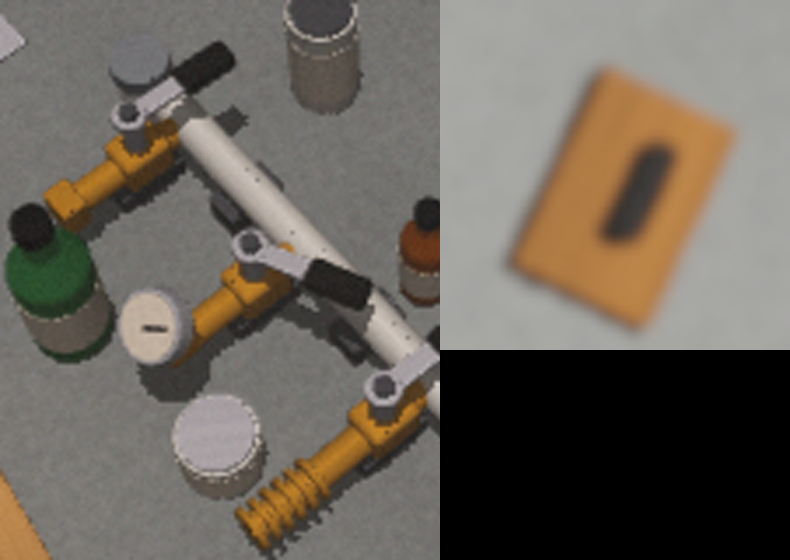

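```bash
python3 - <<'E'
from h import *
d=pickle.load(open("pics/top0.pkl","rb"))
c=lambda x,y:(175+x/3.6-.36,90+y/3.6-.36)
k=lambda x,y:(420+(x-440)/7-.43,195+y/7-.43)
for n,p,z in [("bleedaxis",c(340,232),106),("bleedgrip",c(345,320),104),("feedaxis",c(521,214),106),("feedgrip",c(445,258),104),("spareax",c(704,197),106),("sparegrip",c(710,285),104),("slot",c(94,413),85),("r1",c(80,384),85),("r2",c(126,396),85),("r3",c(110,447),85),("r4",c(64,432),85),
 ("boxa",c(69,352),55),("boxb",c(167,385),55),("boxc",c(133,483),55),("boxd",c(36,450),55),
 ("key",k(638,193),66),("keyA",k(660,146),66),("keyB",k(615,240),66),("kb1",k(605,66),30),("kb2",k(737,132),30),("kb3",k(640,330),30),("kb4",k(508,264),30),
 ("dropper",c(445,356),120),("wide",c(448,460),60),("tall",c(693,407),110),("low",c(417,120),55),("oil",c(609,35),170),("gauge",c(513,105),100)]:
  print(n,w(d,*p,z))
A=w(d,*c(340,232),106);S=w(d,*c(704,197),106);print(np.linalg.norm(A-S),np.degrees(np.arctan2(*(A-S)[:2])))
E
```

```text
bleedaxis [565.44 166.44 106.  ]
bleedgrip [498.45 159.92 104.  ]
feedaxis [583.61  29.71 106.  ]
feedgrip [548.3   86.24 104.  ]
spareax [ 601.11 -108.92  106.  ]
sparegrip [ 533.82 -115.08  104.  ]
slot [423.86 349.87  85.  ]
r1 [445.72 361.85  85.  ]
r2 [437.62 326.29  85.  ]
r3 [398.33 336.19  85.  ]
r4 [408.66 371.78  85.  ]
boxa [473.83 379.74  55.  ]
boxb [450.31 301.93  55.  ]
boxc [373.24 324.02  55.  ]
boxd [396.48 400.62  55.  ]
key [ 397.45 -331.65   66.  ]
keyA [ 416.36 -340.29   66.  ]
keyB [ 378.59 -322.65   66.  ]
kb1 [ 451.46 -326.38   30.  ]
kb2 [ 426.16 -380.15   30.  ]
kb3 [ 344.74 -341.05   30.  ]
kb4 [ 369.71 -287.55   30.  ]
dropper [471.31  82.43 120.  ]
wide [398.24  80.77  60.  ]
tall [ 439.92 -103.82  110.  ]
low [667.52 115.71  55.  ]
oil [705.5  -31.79 170.  ]
gauge [669.83  38.79 100.  ]
277.6614189010225 -7.3802905312739435
```

The bleed (left) is open, the feed (middle) is about 0.43 rad from closed, and the spare (right) is open. The key slot lies at about -25° and the switch slot at about -15°. I'll approach the bleed with the fingers shut and straighten the tool on the way.

Call:
arm_command(moves=[[-0.14,-0.135,0,0,0,-0.022,1],[-0.28,-0.27,0,0,0,-0.044,1],[-0.42,-0.405,0,0,0,-0.066,1],[-0.56,-0.54,0,0,0,-0.088,1],[-0.706,-0.676,0,0,0,-0.109,1]])

```text
t: 0.72
ee_pos: [262.5, 564.7, 222.2]
tool_rot: [[-1.0, -0.001, -0.0], [-0.001, 1.0, -0.001], [0.0, -0.001, -1.0]]
force: [0.4, -0.9, 0.1]
opening: 41.5
grip_force: 0.0
```

Call:
arm_command(moves=[[-0.1,-0.18,0.025,0,0,0,1],[-0.2,-0.36,0.05,0,0,0,1],[-0.3,-0.54,0.075,0,0,0,1],[-0.4,-0.72,0.1,0,0,0,1],[-0.49,-0.9,0.125,0,0,0,1]])

```text
t: 1.35
ee_pos: [302.1, 492.5, 212.5]
tool_rot: [[-1.0, 0.002, 0.0], [0.002, 1.0, -0.0], [-0.0, -0.0, -1.0]]
force: [0.0, 0.6, 0.8]
opening: 0.2
grip_force: 0.0
```

Call:
arm_command(moves=[[-0.1,-0.18,0.025,0,0,0,1],[-0.2,-0.36,0.05,0,0,0,1],[-0.3,-0.54,0.075,0,0,0,1],[-0.4,-0.72,0.1,0,0,0,1],[-0.49,-0.9,0.125,0,0,0,1]])

```text
t: 1.98
ee_pos: [341.2, 420.5, 202.5]
tool_rot: [[-1.0, 0.002, 0.0], [0.002, 1.0, 0.0], [-0.0, 0.0, -1.0]]
force: [-0.2, -0.4, -0.4]
opening: 0.4
grip_force: 0.0
```

Call:
arm_command(moves=[[-0.1,-0.18,0.025,0,0,0,1],[-0.2,-0.36,0.05,0,0,0,1],[-0.3,-0.54,0.075,0,0,0,1],[-0.4,-0.72,0.1,0,0,0,1],[-0.49,-0.9,0.125,0,0,0,1]])

```text
t: 2.6
ee_pos: [380.3, 348.4, 192.6]
tool_rot: [[-1.0, 0.002, 0.0], [0.002, 1.0, 0.0], [-0.0, 0.0, -1.0]]
force: [0.2, -0.1, 0.1]
opening: 0.4
grip_force: 0.0
```

```bash
python3 - <<'E'
from cell import ctrl, read_camera
import cv2,pickle
d=read_camera("wrist");pickle.dump(d,open("pics/w1.pkl","wb"));cv2.imwrite("pics/w1.png",d["pixels"][...,::-1])
s=ctrl.state();print(s["ee_pos"],s["joints"],d["camera_matrix"],d["T"])
E
```

```text
[381.35457705 346.03025533 192.22957184] [-51.27601071  14.26345363   2.42869449 112.78741999  -0.6658264
  53.02863722  41.24494018] [[309.70691629   0.         323.1856087 ]
 [  0.         309.70691629 199.14463288]
 [  0.           0.           1.        ]] [[ 2.09662357e-03 -9.57260607e-01 -2.89219181e-01  3.00669567e+02]
 [ 9.99997429e-01  1.75725109e-03  1.43306864e-03  3.47903923e+02]
 [-8.63589433e-04 -2.89221442e-01  9.57261830e-01  3.54180613e+02]
 [ 0.00000000e+00  0.00000000e+00  0.00000000e+00  1.00000000e+00]]
```

View pics/w1.png

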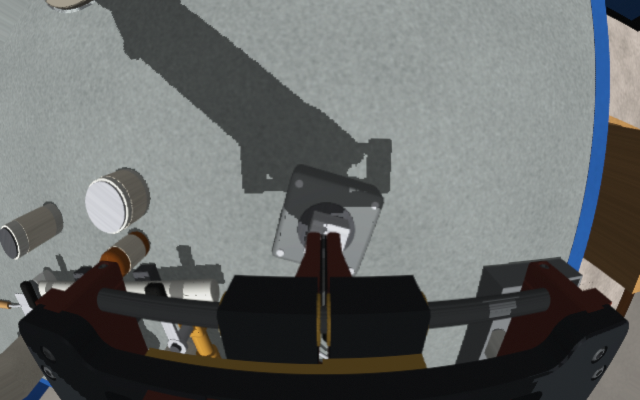

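The wrist view shows the switch box under the fingers with its slot partly hidden, and the dropper and wide tin to the left. I'll go on to the bleed handle.

Call:
arm_command(moves=[[-0.1,-0.18,0.025,0,0,0,1],[-0.2,-0.36,0.05,0,0,0,1],[-0.3,-0.54,0.075,0,0,0,1],[-0.4,-0.72,0.1,0,0,0,1],[-0.49,-0.9,0.125,0,0,0,1]])

```text
t: 3.28
ee_pos: [419.4, 276.3, 182.5]
tool_rot: [[-1.0, 0.002, 0.0], [0.002, 1.0, 0.0], [-0.0, 0.0, -1.0]]
force: [0.0, -0.2, -0.2]
opening: 0.5
grip_force: 0.0
```

Call:
arm_command(moves=[[-0.1,-0.18,0.025,0,0,0,1],[-0.2,-0.36,0.05,0,0,0,1],[-0.3,-0.54,0.075,0,0,0,1],[-0.4,-0.72,0.1,0,0,0,1],[-0.49,-0.9,0.125,0,0,0,1]])

```text
t: 3.9
ee_pos: [458.5, 204.3, 172.5]
tool_rot: [[-1.0, 0.001, 0.0], [0.001, 1.0, 0.0], [-0.0, 0.0, -1.0]]
force: [-0.6, -0.3, -0.0]
opening: 0.6
grip_force: 0.0
```

Call:
arm_command(moves=[[-0.1,-0.18,0.025,0,0,0,1],[-0.2,-0.36,0.05,0,0,0,1],[-0.3,-0.54,0.075,0,0,0,1],[-0.4,-0.72,0.1,0,0,0,1],[-0.49,-0.87,0.125,0,0,0,1]])

```text
t: 4.53
ee_pos: [497.6, 134.6, 162.5]
tool_rot: [[-1.0, 0.002, 0.0], [0.002, 1.0, -0.0], [-0.0, -0.0, -1.0]]
force: [-0.3, -0.2, -0.3]
opening: 0.4
grip_force: 0.0
```

```bash
python3 - <<'E'
from cell import ctrl, read_camera
import cv2,pickle
d=read_camera("wrist");pickle.dump(d,open("pics/w2.pkl","wb"));cv2.imwrite("pics/w2.png",d["pixels"][...,::-1])
s=ctrl.state();print(s["ee_pos"],s["joints"])
E
```

```text
[498.35345787 132.82353535 162.35468784] [-30.04533377  16.50639281   9.71523719 114.78029384  -3.56251125
  48.99171871  71.39863045]
```

View pics/w2.png

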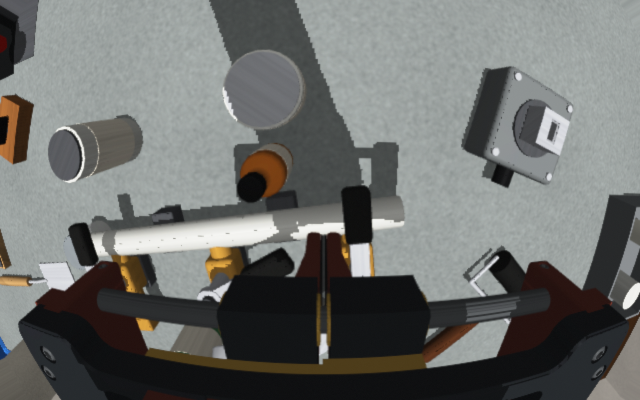

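The bleed sleeve is at (357,215), just to the right of the shut fingers, and the dropper at (262,175) is clear. I'll descend beside the sleeve.

Call:
arm_command(moves=[[0,-0.06,0.15,0,0,0,1],[0,-0.06,0.36,0,0,0,1],[0,-0.06,0.58,0,0,0,1],[0,-0.06,0.8,0,0,0,1],[0,-0.06,0.9,0,0,0,1]])

```text
t: 5.2
ee_pos: [495.9, 131.0, 89.2]
tool_rot: [[-1.0, 0.0, -0.002], [0.0, 1.0, -0.001], [0.002, -0.001, -1.0]]
force: [-0.8, -0.3, -0.0]
opening: 0.4
grip_force: 0.0
```

Call:
arm_command(moves=[[0.01,0.13,0,0,0,0,1],[0.02,0.26,0,0,0,0,1],[0.02,0.4,0,0,0,0,1],[0.02,0.54,0,0,0,0,1],[0.0,0.68,0,0,0,0,1]])

```text
t: 5.82
ee_pos: [497.5, 185.6, 91.0]
tool_rot: [[-1.0, 0.002, 0.001], [0.002, 1.0, -0.0], [-0.001, -0.0, -1.0]]
force: [0.3, -5.2, -0.1]
opening: 0.6
grip_force: 2.0
```

Call:
arm_command(moves=[[-0.07,0.16,0,0,0,0,1],[-0.17,0.33,0,0,0,0,1],[-0.3,0.46,0,0,0,0,1],[-0.44,0.56,0,0,0,0,1],[-0.53,0.57,0,0,0,0,1]])

```text
t: 6.45
ee_pos: [536.1, 232.4, 90.2]
tool_rot: [[-1.0, -0.001, -0.008], [-0.001, 1.0, -0.0], [0.008, -0.0, -1.0]]
force: [-25.2, -2.5, 18.3]
opening: 0.5
grip_force: 12.2
```

```bash
python3 - <<'E'
from cell import ctrl
s=ctrl.state();print(s["ee_pos"],s["force"])
E
```

```text
[536.12318524 232.42922068  90.15839446] [-25.21435973  -2.45275126  18.30081309]
```

Call:
arm_command(moves=[[-0.02,0,0,0,0,0,1],[-0.04,0,0,0,0,0,1],[-0.04,0,0,0,0,0,1],[-0.04,0,0,0,0,0,1],[-0.04,0,0,0,0,0,1]])

```text
t: 7.08
ee_pos: [536.0, 232.4, 90.0]
tool_rot: [[-1.0, -0.002, -0.013], [-0.002, 1.0, -0.001], [0.013, -0.001, -1.0]]
force: [-20.9, -0.1, 14.2]
opening: 0.7
grip_force: 10.8
```

The handle is at its firm stop: 21–25 N with no further motion. I'll retreat and go behind the feed handle.

Call:
arm_command(moves=[[0.15,0,0,0,0,0,1],[0.3,0,0,0,0,0,1],[0.3,0,-0.3,0,0,0,1],[0.3,0,-0.6,0,0,0,1],[0.3,0,-0.9,0,0,0,1]])

```text
t: 7.7
ee_pos: [519.5, 231.3, 163.9]
tool_rot: [[-1.0, 0.002, 0.002], [0.002, 1.0, 0.001], [-0.002, 0.001, -1.0]]
force: [-0.3, 0.6, -0.4]
opening: 0.4
grip_force: 0.0
```

Call:
arm_command(moves=[[-0.07,-0.16,0,0,0,0,1],[-0.14,-0.32,0,0,0,0,1],[-0.21,-0.48,0,0,0,0,1],[-0.28,-0.64,0,0,0,0,1],[-0.35,-0.79,0,0,0,0,1]])

```text
t: 8.32
ee_pos: [547.0, 166.3, 162.2]
tool_rot: [[-1.0, 0.002, -0.001], [0.002, 1.0, -0.0], [0.001, -0.0, -1.0]]
force: [-0.4, 0.1, -0.5]
opening: 0.7
grip_force: 0.0
```

Call:
arm_command(moves=[[-0.07,-0.16,0,0,0,0,1],[-0.14,-0.32,0,0,0,0,1],[-0.21,-0.48,0,0,0,0,1],[-0.28,-0.64,0,0,0,0,1],[-0.35,-0.79,0,0,0,0,1]])

```text
t: 8.95
ee_pos: [575.0, 103.5, 162.7]
tool_rot: [[-1.0, 0.001, 0.0], [0.001, 1.0, 0.0], [-0.0, 0.0, -1.0]]
force: [-0.3, -0.8, 0.3]
opening: 0.3
grip_force: 0.0
```

```bash
python3 - <<'E'
from cell import ctrl, read_camera
import cv2,pickle
d=read_camera("wrist");pickle.dump(d,open("pics/w3.pkl","wb"));cv2.imwrite("pics/w3.png",d["pixels"][...,::-1])
s=ctrl.state();print(s["ee_pos"],s["force"],s["joints"])
E
```

```text
[575.76196003 101.32140365 162.7900993 ] [ 1.01589481 -1.67039338  0.17949383] [-25.03146512  22.68051091  11.38565968 105.85275533  -5.45248705
  51.96844633  78.64655015]
```

View pics/w3.png

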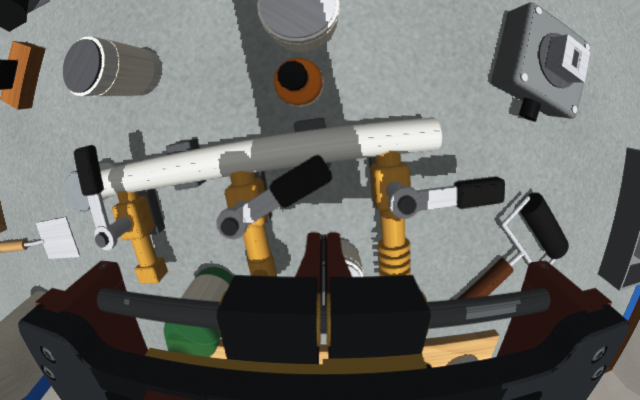

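The feed sleeve is at (302,180) and the bleed handle now lies across its pipe at (480,192). I'll descend on the far side of the feed handle and then push.

Call:
arm_command(moves=[[0,0,0.15,0,0,0,1],[0,0,0.36,0,0,0,1],[0,0,0.58,0,0,0,1],[0,0,0.8,0,0,0,1],[0,0,0.9,0,0,0,1]])

```text
t: 9.62
ee_pos: [573.7, 104.3, 88.8]
tool_rot: [[-1.0, 0.001, -0.002], [0.001, 1.0, -0.001], [0.002, -0.001, -1.0]]
force: [-0.2, 0.3, 0.7]
opening: 0.0
grip_force: 0.0
```

Call:
arm_command(moves=[[0.1,-0.04,0,0,0,0,1],[0.2,-0.07,0,0,0,0,1],[0.3,-0.11,0,0,0,0,1],[0.43,-0.2,0,0,0,0,1],[0.55,-0.31,0,0,0,0,1]])

```text
t: 10.25
ee_pos: [530.3, 79.5, 91.2]
tool_rot: [[-1.0, 0.001, 0.001], [0.001, 1.0, 0.001], [-0.001, 0.001, -1.0]]
force: [3.6, 2.0, 1.3]
opening: 0.6
grip_force: 1.7
```

Call:
arm_command(moves=[[0.08,-0.11,0,0,0,0,1],[0.14,-0.21,0,0,0,0,1],[0.18,-0.3,0,0,0,0,1],[0.2,-0.4,0,0,0,0,1],[0.19,-0.48,0,0,0,0,1]])

```text
t: 10.88
ee_pos: [513.7, 41.1, 90.2]
tool_rot: [[-1.0, 0.001, -0.003], [0.001, 1.0, 0.0], [0.003, 0.0, -1.0]]
force: [-3.4, 4.7, 3.1]
opening: 0.9
grip_force: 2.4
```

```bash
python3 - <<'E'
from cell import ctrl
s=ctrl.state();print(s["ee_pos"],s["force"])
E
```

```text
[513.71993879  41.12981424  90.22755628] [-3.44048185  4.70629389  3.10434135]
```

Call:
arm_command(moves=[[0,-0.03,0,0,0,0,1],[0,-0.06,0,0,0,0,1],[0,-0.08,0,0,0,0,1],[0,-0.08,0,0,0,0,1],[0,-0.08,0,0,0,0,1]])

```text
t: 11.5
ee_pos: [513.7, 40.5, 90.3]
tool_rot: [[-1.0, -0.004, -0.003], [-0.004, 1.0, 0.005], [0.003, 0.005, -1.0]]
force: [-3.9, 17.8, 2.4]
opening: 0.4
grip_force: 8.9
```

The feed handle is at its stop: 18 N with no motion. I'll retreat and go to a viewing pose beyond the key.

Call:
arm_command(moves=[[0,0.1,0,0,0,0,1],[0,0.2,0,0,0,0,1],[0,0.2,-0.3,0,0,0,1],[0,0.2,-0.6,0,0,0,1],[0,0.2,-0.95,0,0,0,1]])

```text
t: 12.12
ee_pos: [514.8, 49.7, 166.8]
tool_rot: [[-1.0, 0.003, -0.002], [0.003, 1.0, -0.001], [0.002, -0.001, -1.0]]
force: [-0.2, -0.3, -1.0]
opening: 0.4
grip_force: 0.0
```

Call:
arm_command(moves=[[0.02,-0.17,0,0,0,0,1],[0.04,-0.35,0,0,0,0,1],[0.05,-0.52,0,0,0,0,1],[0.07,-0.7,0,0,0,0,1],[0.09,-0.87,0,0,0,0,1]])

```text
t: 12.75
ee_pos: [507.7, -20.0, 166.3]
tool_rot: [[-1.0, 0.002, -0.001], [0.002, 1.0, -0.0], [0.001, -0.0, -1.0]]
force: [0.1, -0.6, 0.0]
opening: 0.4
grip_force: 0.0
```

Call:
arm_command(moves=[[0.02,-0.17,0,0,0,0,1],[0.04,-0.35,0,0,0,0,1],[0.05,-0.52,0,0,0,0,1],[0.07,-0.7,0,0,0,0,1],[0.09,-0.87,0,0,0,0,1]])

```text
t: 13.38
ee_pos: [500.7, -89.3, 166.6]
tool_rot: [[-1.0, 0.001, 0.0], [0.001, 1.0, 0.0], [-0.0, 0.0, -1.0]]
force: [0.5, -0.1, -0.8]
opening: 0.6
grip_force: 0.0
```

Call:
arm_command(moves=[[0.02,-0.17,0,0,0,0,1],[0.04,-0.35,0,0,0,0,1],[0.05,-0.52,0,0,0,0,1],[0.07,-0.7,0,0,0,0,1],[0.09,-0.87,0,0,0,0,1]])

```text
t: 14.0
ee_pos: [493.4, -159.0, 166.6]
tool_rot: [[-1.0, 0.002, 0.0], [0.002, 1.0, -0.0], [-0.0, -0.0, -1.0]]
force: [0.9, 0.3, 0.1]
opening: 0.8
grip_force: 0.0
```

Call:
arm_command(moves=[[0.02,-0.17,0,0,0,0,1],[0.04,-0.35,0,0,0,0,1],[0.05,-0.52,0,0,0,0,1],[0.07,-0.7,0,0,0,0,1],[0.09,-0.87,0,0,0,0,1]])

```text
t: 14.62
ee_pos: [486.1, -228.5, 166.6]
tool_rot: [[-1.0, 0.001, -0.0], [0.001, 1.0, -0.0], [0.0, -0.0, -1.0]]
force: [-0.3, -0.7, 0.6]
opening: 0.4
grip_force: 0.0
```

Call:
arm_command(moves=[[0.02,-0.17,0,0,0,0.028,-1],[0.04,-0.35,0,0,0,0.056,-1],[0.05,-0.52,0,0,0,0.084,-1],[0.07,-0.7,0,0,0,0.112,-1],[0.09,-0.87,0,0,0,0.141,-1]])

```text
t: 15.25
ee_pos: [478.7, -298.1, 166.6]
tool_rot: [[-0.902, 0.433, -0.0], [0.433, 0.902, -0.0], [0.0, -0.0, -1.0]]
force: [0.2, -0.3, -0.6]
opening: 47.2
grip_force: 0.0
```

```bash
python3 - <<'E'
from cell import ctrl, read_camera
import cv2,pickle
d=read_camera("wrist");pickle.dump(d,open("pics/w4.pkl","wb"));cv2.imwrite("pics/w4.png",d["pixels"][...,::-1])
s=ctrl.state();print(s["t"],s["ee_pos"],s["tool_rot"],s["joints"])
E
```

```text
15.3 [ 478.16036002 -300.06031333  166.77874784] [[-8.99219797e-01  4.37497148e-01  5.23679681e-05]
 [ 4.37496650e-01  8.99218941e-01 -1.40647928e-03]
 [-6.62420941e-04 -1.24182320e-03 -9.99999010e-01]] [  5.54604973  21.76431037  25.5864527  109.08765574 -11.6935922
  51.65178391 100.88702688]
```

View pics/w4.png

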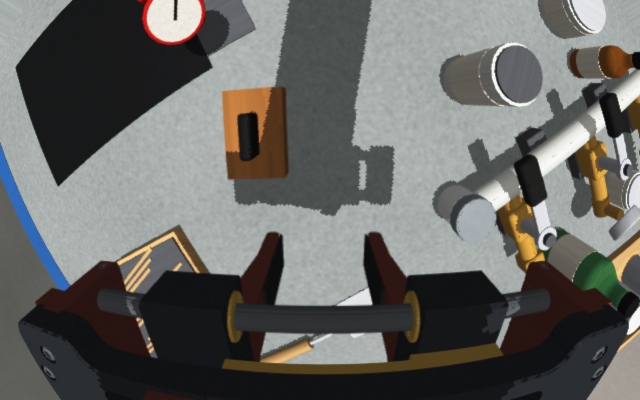

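The key bow is at (248,136) in the wooden block. The spare handle looks unchanged. I'll fit the bow's outline for an exact pose.

```bash
cat >> h.py <<'E'
def fx(d,P):
    "project world points (n,3) to fisheye wrist picture"
    K,T=d["camera_matrix"],d["T"];c=(np.asarray(P,float)-T[:3,3])@T[:3,:3]*[1,-1,-1]
    return cv2.fisheye.projectPoints(c.reshape(-1,1,3),np.zeros(3),np.zeros(3),K,np.zeros(4))[0].reshape(-1,2)
def fw(d,u,v,z):
    K,T=d["camera_matrix"],d["T"];q=cv2.fisheye.undistortPoints(np.array([[[u,v]]],float),K,np.zeros(4))[0,0]
    r=T[:3,:3]@[q[0],-q[1],-1];p=T[:3,3];return p+r*(z-p[2])/r[2]
def box(x,y,yaw,lx,ly,z0,z1):
    c,s=np.cos(yaw),np.sin(yaw)
    return np.array([[x+c*a-s*b,y+s*a+c*b,z] for a in(-lx/2,lx/2) for b in(-ly/2,ly/2) for z in(z0,z1)])
E
python3 - <<'E'
from h import *
from scipy.optimize import minimize
d=pickle.load(open("pics/w4.pkl","rb"));im=d["pixels"]
m=np.zeros(im.shape[:2],'uint8');m[90:178,228:272]=(im[90:178,228:272].max(2)<48)
n,l,st,_=cv2.connectedComponentsWithStats(m);i=1+np.argmax(st[1:,4]);m=(l==i).astype('uint8');print(st[i])
S=8;M=cv2.resize(m,None,fx=S,fy=S,interpolation=cv2.INTER_NEAREST)
def cost(p):
    h=cv2.convexHull(((fx(d,box(p[0],p[1],np.radians(p[2]),42,12,30,66))+.5)*S).astype(np.int32))
    r=np.zeros_like(M);cv2.fillPoly(r,[h],1);return 1-(r&M).sum()/(r|M).sum()
r=minimize(cost,[397.5,-331.6,-25.4],method="Nelder-Mead",options=dict(initial_simplex=[[397,-332,-25],[402,-332,-25],[397,-327,-25],[397,-332,-19]]))
print(r.x,r.fun)
E
```

```text
[238 113  22  48 847]
[ 398.42 -335.96  -25.13] 0.17805643583872877
```

```bash
python3 - <<'E'
from h import *
from scipy.optimize import minimize
d=pickle.load(open("pics/w4.pkl","rb"));im=d["pixels"]
t=pickle.load(open("pics/top0.pkl","rb"))
for q in [(222,91),(285,87),(287,178),(228,180)]: print(fw(d,*q,30))
print(fx(d,box(398.4,-336,np.radians(-25.1),42,12,30,66)))
for y in range(106,168,6): print(y,' '.join('%3d'%v for v in im[y,230:268].max(1)))
# top view fit
c=im2=t["pixels"][195:245,420:475].max(2)
m=(c<75).astype('uint8');n,l,st,ce=cv2.connectedComponentsWithStats(m);i=1+np.argmax(st[1:,4]);print(st[i],ce[i]+[420,195])
E
```

```text
[ 345.54 -345.     30.  ]
[ 372.18 -288.12   30.  ]
[ 452.82 -326.47   30.  ]
[ 427.63 -382.38   30.  ]
[[246.62 112.51]
 [236.59 113.35]
 [258.61 111.87]
 [250.02 112.56]
 [248.57 154.86]
 [239.09 161.13]
 [260.33 154.49]
 [252.23 160.72]]
106 202 203 203 202 202 201 201 202 202 201 198 199 199 200 201 200 196 193 192 191 191 192 191 189 189 189 188 187 187 187 186 185 184 182 184 190 194 183
112 200 203 204 203 204 203 203 202 202 199 194 193 194 194 192 188 181 173 165 142  92  80  79 126 106 124 164 185 188 187 188 187 186 185 184 167 120  90
118 200 203 203 205 205 205 197 115  46  25  26  28  30  33  34  37  37  31  24  17  12  11   8   9  10   9  21  80 145 186 191 189 188 186 180 143  88  80
124 197 201 205 206 206 204 193 147  53  25  26  29  30  32  33  36  37  34  27  20  13   9  10   9   9   8   9  47 147 188 191 191 185 155 105  84  82  81
130 195 200 204 206 206 206 203 173  76  28  26  28  30  32  34  35  35  33  27  22  15  11  11  11  10  10  10  28 105 167 190 190 170 102  85  83  81  81
136 193 199 202 204 206 206 204 183 125  42  25  29  30  32  33  35  36  33  26
[... 189 characters left out ...]
 12  47 115  99  90  87  86  87  85  84  83
148 190 193 198 202 205 206 206 205 183 112  38  26  29  30  32  33  33  35  28  22  21  15  10  10  11   9   8   9  22  51  83  88  88  88  87  85  84  83
154  85  85  89  91  93  95  94  95  91  60  34  26  29  30  30  32  32  33  31  25  17  14  11  11  10  10  14  20  43  69  87  88  89  87  87  87  86  84
160  85  86  88  90  92  94  95  95  95  94  83  66  46  33  35  35  37  37  36  46  66  79  82  86  89  88  88  89  90  90  90  90  90  89  88  88  86  85
166  87  85  86  89  92  93  95  95  94  94  93  94  94  92  92  93  94  94  94  93  90  88  86  87  88  89  88  89  89  90  90  90  90  88  88  87  87  85
[24 22  8 12 39] [447.64 222.51]
```

Call:
arm_command(moves=[[0.14,-0.17,0,0,0,0,-1],[0.28,-0.33,0,0,0,0,-1],[0.42,-0.5,0.2,0,0,0,-1],[0.56,-0.66,0.5,0,0,0,-1],[0.702,-0.832,0.7,0,0,0,-1]])

```text
t: 15.92
ee_pos: [397.7, -332.9, 110.0]
tool_rot: [[-0.903, 0.429, -0.001], [0.429, 0.903, 0.001], [0.001, 0.0, -1.0]]
force: [-0.2, 0.0, 0.4]
opening: 88.0
grip_force: 0.0
```

```bash
python3 - <<'E'
from cell import ctrl,read_camera
from h import *
d=read_camera("wrist");pickle.dump(d,open("pics/w5.pkl","wb"))
s=ctrl.state();p=np.array(s["ee_pos"]);R=np.array(s["tool_rot"]);print(p,s["opening"],"tool shift",R.T@(np.array([398.6,-335.4,33])-p)/80, np.degrees(np.arctan2(R[1,1],R[0,1])))
E
```

```text
[ 394.23 -333.43  108.36] 87.93034114836335 tool shift [-0.06  0.    0.94] 64.44112048239242
```

Call:
arm_command(moves=[[0,0,0,0,0,0,-1],[0,0,0,0,0,0,-1],[0,0,0,0,0,0,-1],[0,0,0,0,0,0,-1],[0,0,0,0,0,0,-1]])

```text
t: 16.6
ee_pos: [399.8, -333.0, 110.8]
tool_rot: [[-0.903, 0.43, 0.0], [0.43, 0.903, -0.0], [-0.0, 0.0, -1.0]]
force: [0.1, -1.0, 0.2]
opening: 88.1
grip_force: 0.0
```

```bash
python3 - <<'E'
from cell import ctrl
from h import *
s=ctrl.state();p=np.array(s["ee_pos"]);R=np.array(s["tool_rot"]);print(p,"tool shift",R.T@(np.array([398.6,-335.4,33])-p)/80, np.degrees(np.arctan2(R[1,1],R[0,1])))
E
```

```text
[ 399.79 -332.99  110.76] tool shift [ 0.   -0.03  0.97] 64.56315892484679
```

Call:
arm_command(moves=[[0,-0.033,0.2,0,0,0.002,-1],[0,-0.033,0.45,0,0,0.002,-1],[0,-0.033,0.7,0,0,0.002,-1],[0,-0.033,0.9,0,0,0.002,-1],[0,-0.033,0.97,0,0,0.002,-1]])

```text
t: 17.23
ee_pos: [397.7, -335.2, 31.6]
tool_rot: [[-0.9, 0.436, -0.002], [0.436, 0.9, 0.001], [0.002, 0.0, -1.0]]
force: [-0.2, -0.2, -0.6]
opening: 87.9
grip_force: 0.0
```

Call:
arm_command(moves=[[0,0,0,0,0,0,0.3],[0,0,0,0,0,0,1],[0,0,0,0,0,0,1],[0,0,0,0,0,0,1],[0,0,0,0,0,0,1]])

```text
t: 17.85
ee_pos: [398.5, -335.5, 33.2]
tool_rot: [[-0.9, 0.436, 0.0], [0.436, 0.9, -0.0], [-0.0, 0.0, -1.0]]
force: [-0.4, 0.6, 0.7]
opening: 41.4
grip_force: 0.0
```

Call:
arm_command(moves=[[0,0,0,0,0,0,1],[0,0,0,0,0,0,1],[0,0,0,0,0,0,1],[0,0,0,0,0,0,1],[0,0,0,0,0,0,1]])

```text
t: 18.48
ee_pos: [398.4, -335.5, 33.0]
tool_rot: [[-0.9, 0.436, -0.0], [0.436, 0.9, 0.0], [0.0, -0.0, -1.0]]
force: [0.5, 0.0, 0.0]
opening: 11.8
grip_force: 30.0
```

The key is gripped (opening 11.8 mm, no side force). I'll lift it.

Call:
arm_command(moves=[[0,0,-0.1,0,0,0,1],[0,0,-0.25,0,0,0,1],[0,0,-0.45,0,0,0,1],[0,0,-0.7,0,0,0,1],[0,0,-0.95,0,0,0,1]])

```text
t: 19.1
ee_pos: [398.5, -335.6, 110.7]
tool_rot: [[-0.9, 0.436, 0.001], [0.436, 0.9, -0.0], [-0.001, 0.0, -1.0]]
force: [0.0, 0.0, -0.7]
opening: 12.2
grip_force: 30.0
```

Call:
arm_command(moves=[[0,0,-0.2,0,0,0,1],[0,0,-0.4,0,0,0,1],[0,0,-0.6,0,0,0,1],[0,0,-0.8,0,0,0,1],[0,0,-0.95,0,0,0,1]])

```text
t: 19.73
ee_pos: [398.5, -335.6, 186.1]
tool_rot: [[-0.9, 0.436, 0.0], [0.436, 0.9, -0.0], [-0.0, 0.0, -1.0]]
force: [0.0, -0.1, -1.2]
opening: 12.0
grip_force: 30.0
```

Call:
arm_command(moves=[[0.012,0.2,0,0,0,0,1],[0.024,0.4,0,0,0,0,1],[0.036,0.6,0,0,0,0,1],[0.048,0.8,0,0,0,0,1],[0.06,0.98,0,0,0,0,1]])

```text
t: 20.35
ee_pos: [428.7, -261.5, 184.8]
tool_rot: [[-0.901, 0.435, -0.0], [0.435, 0.901, 0.0], [0.0, 0.0, -1.0]]
force: [0.2, 0.3, -0.2]
opening: 11.8
grip_force: 30.0
```

Call:
arm_command(moves=[[0.012,0.2,0,0,0,0,1],[0.024,0.4,0,0,0,0,1],[0.036,0.6,0,0,0,0,1],[0.048,0.8,0,0,0,0,1],[0.06,0.98,0,0,0,0,1]])

```text
t: 20.98
ee_pos: [458.5, -189.1, 185.1]
tool_rot: [[-0.9, 0.435, 0.0], [0.435, 0.9, 0.0], [-0.0, 0.0, -1.0]]
force: [-0.2, -0.9, -1.4]
opening: 11.8
grip_force: 30.0
```

Call:
arm_command(moves=[[0.012,0.2,0,0,0,0,1],[0.024,0.4,0,0,0,0,1],[0.036,0.6,0,0,0,0,1],[0.048,0.8,0,0,0,0,1],[0.06,0.98,0,0,0,0,1]])

```text
t: 21.6
ee_pos: [488.3, -116.4, 185.0]
tool_rot: [[-0.9, 0.435, 0.0], [0.435, 0.9, 0.0], [-0.0, 0.0, -1.0]]
force: [1.1, 0.4, -0.4]
opening: 11.7
grip_force: 30.0
```

Call:
arm_command(moves=[[0.012,0.2,0,0,0,0,1],[0.024,0.4,0,0,0,0,1],[0.036,0.6,0,0,0,0,1],[0.048,0.8,0,0,0,0,1],[0.06,0.98,0,0,0,0,1]])

```text
t: 22.22
ee_pos: [518.1, -43.8, 185.0]
tool_rot: [[-0.9, 0.435, -0.0], [0.435, 0.9, 0.0], [0.0, 0.0, -1.0]]
force: [0.6, -0.3, 0.3]
opening: 11.7
grip_force: 30.0
```

Call:
arm_command(moves=[[0.08,0.17,0,0,0,0,1],[0.17,0.35,0,0,0,0,1],[0.25,0.52,0,0,0,0,1],[0.34,0.7,0,0,0,0,1],[0.42,0.87,0,0,0,0,1]])

```text
t: 22.85
ee_pos: [517.7, 33.6, 185.0]
tool_rot: [[-0.9, 0.435, -0.0], [0.435, 0.9, 0.0], [0.0, 0.0, -1.0]]
force: [-0.3, -0.2, -1.0]
opening: 11.6
grip_force: 30.0
```

Call:
arm_command(moves=[[0.08,0.17,0,0,0,0,1],[0.17,0.35,0,0,0,0,1],[0.25,0.52,0,0,0,0,1],[0.34,0.7,0,0,0,0,1],[0.42,0.87,0,0,0,0,1]])

```text
t: 23.48
ee_pos: [517.8, 110.9, 185.0]
tool_rot: [[-0.9, 0.435, -0.0], [0.435, 0.9, 0.0], [0.0, 0.0, -1.0]]
force: [-0.3, -0.1, -1.4]
opening: 11.9
grip_force: 30.0
```

Call:
arm_command(moves=[[0.08,0.17,0,0,0,0,1],[0.17,0.35,0,0,0,0,1],[0.25,0.52,0,0,0,0,1],[0.34,0.7,0,0,0,0,1],[0.42,0.87,0,0,0,0,1]])

```text
t: 24.1
ee_pos: [517.9, 188.2, 185.0]
tool_rot: [[-0.9, 0.435, 0.0], [0.435, 0.9, 0.0], [0.0, 0.0, -1.0]]
force: [1.0, -0.5, -0.0]
opening: 12.0
grip_force: 30.0
```

Call:
arm_command(moves=[[0.08,0.17,0,0,0,0,1],[0.17,0.35,0,0,0,0,1],[0.25,0.52,0,0,0,0,1],[0.34,0.7,0,0,0,0,1],[0.42,0.87,0,0,0,0,1]])

```text
t: 24.72
ee_pos: [517.9, 265.5, 185.0]
tool_rot: [[-0.9, 0.435, -0.0], [0.435, 0.9, 0.0], [0.0, 0.0, -1.0]]
force: [0.2, 1.5, -0.2]
opening: 11.8
grip_force: 30.0
```

Call:
arm_command(moves=[[0.1,0.2,0,0,0,-0.014,1],[0.2,0.4,0,0,0,-0.028,1],[0.3,0.6,0,0,0,-0.042,1],[0.42,0.87,0,0,0,-0.055,1],[0.42,0.87,0,0,0,-0.055,1]])

```text
t: 25.35
ee_pos: [517.4, 344.5, 184.9]
tool_rot: [[-0.963, 0.27, -0.0], [0.27, 0.963, 0.001], [0.001, 0.001, -1.0]]
force: [-0.5, -0.5, -1.6]
opening: 11.9
grip_force: 30.0
```

Call:
arm_command(moves=[[0,0,0,0,0,0,1],[0,0,0,0,0,0,1],[0,0,0,0,0,0,1],[0,0,0,0,0,0,1],[0,0,0,0,0,0,1]])

```text
t: 25.98
ee_pos: [518.1, 341.5, 185.1]
tool_rot: [[-0.962, 0.274, 0.0], [0.274, 0.962, 0.0], [-0.0, 0.0, -1.0]]
force: [-0.5, -0.5, -0.5]
opening: 11.8
grip_force: 30.0
```

```bash
python3 - <<'E'
from cell import ctrl,read_camera
from h import *
d=read_camera("wrist");pickle.dump(d,open("pics/w6.pkl","wb"));t=read_camera("top");pickle.dump(t,open("pics/t6.pkl","wb"))
s=ctrl.state();R=np.array(s["tool_rot"]);print(s["t"],s["ee_pos"],R,s["joints"],s["opening"])
c=fx(d,[[424,350,85]])[0].astype(int);print(c)
x0,y0=max(c[0]-35,0),max(c[1]-35,0)
a=cv2.resize(d["pixels"][y0:y0+70,x0:x0+70,::-1],(560,560),interpolation=cv2.INTER_CUBIC)
print(x0,y0);cv2.imwrite("pics/w6c.png",a)
E
```

```text
26.075 [518.05 341.58 185.08] [[-0.96  0.27 -0.  ]
 [ 0.27  0.96  0.  ]
 [ 0.    0.   -1.  ]] [-45.7   24.38   8.68  99.59  -4.29  56.35  38.68] 11.65407516840289
[302  92]
267 57
```

View pics/w6c.png

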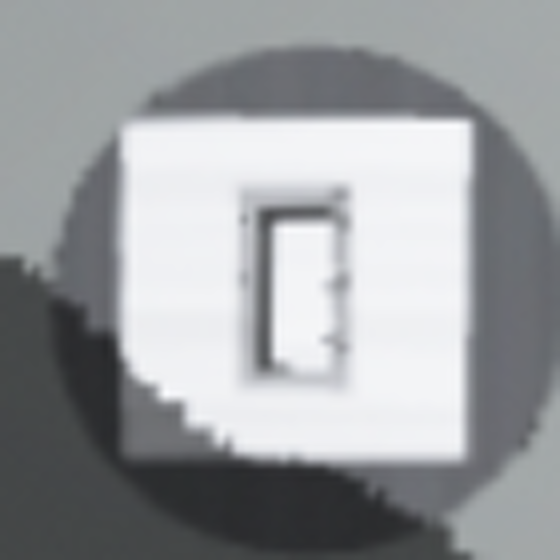

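The crop shows the rotor square, corners about (119,118), (472,118), (468,460) and (120,460). The slot mouth is at about (240–347, 186–386), with its length nearly along the tool's x axis.

```bash
python3 - <<'E'
from h import *
d=pickle.load(open("pics/w6.pkl","rb"))
f=lambda x,y:fw(d,267+(x+.5)/8-.5,57+(y+.5)/8-.5,85)[:2]
r=np.array([f(*q) for q in[(119,118),(472,118),(468,460),(120,460)]])
s=np.array([f(*q) for q in[(240,186),(347,186),(347,386),(243,386)]])
for q in(r,s): 
    l=(q[2]+q[3]-q[0]-q[1])/2;w_=(q[1]+q[2]-q[0]-q[3])/2
    print(q.mean(0),np.linalg.norm(l),np.linalg.norm(w_),np.degrees(np.arctan2(l[1],l[0])),np.degrees(np.arctan2(w_[1],w_[0])))
# check: key tip / TCP projection bias using known finger position
p=np.array([518.05,341.58]);R=np.array([[-.962,.274],[.274,.962]])
c=(r.mean(0)+s.mean(0))/2;print(c,R.T@(c-p)/80)
E
```

```text
[423.95 350.27] 36.39339327923456 36.61748684934101 -16.443839535228925 73.19208177810614
[423.82 350.34] 21.232897668532505 10.99343432721706 -15.77461075644452 73.1875585583744
[423.89 350.31] [ 1.16 -0.22]
```

Call:
arm_command(moves=[[0.12,-0.02,0,0,0,0.001,1],[0.24,-0.04,0,0,0,0.002,1],[0.36,-0.06,0,0,0,0.003,1],[0.48,-0.09,0,0,0,0.004,1],[0.6,-0.11,0,0,0,0.004,1]])

```text
t: 26.7
ee_pos: [468.7, 346.3, 185.1]
tool_rot: [[-0.958, 0.286, 0.0], [0.286, 0.958, 0.0], [0.0, 0.0, -1.0]]
force: [-0.1, -0.1, -1.4]
opening: 11.6
grip_force: 30.0
```

Call:
arm_command(moves=[[0.12,-0.02,0.15,0,0,0,1],[0.24,-0.04,0.3,0,0,0,1],[0.36,-0.06,0.45,0,0,0,1],[0.46,-0.09,0.6,0,0,0,1],[0.56,-0.11,0.75,0,0,0,1]])

```text
t: 27.32
ee_pos: [423.4, 350.6, 124.1]
tool_rot: [[-0.958, 0.286, -0.0], [0.286, 0.958, -0.0], [0.0, -0.0, -1.0]]
force: [0.7, -0.6, -0.9]
opening: 11.7
grip_force: 30.0
```

Call:
arm_command(moves=[[0,0,0,0,0,0,1],[0,0,0,0,0,0,1],[0,0,0,0,0,0,1],[0,0,0,0,0,0,1],[0,0,0,0,0,0,1]])

```text
t: 27.95
ee_pos: [424.2, 350.7, 125.2]
tool_rot: [[-0.958, 0.287, 0.0], [0.287, 0.958, 0.0], [-0.0, 0.0, -1.0]]
force: [0.7, 0.2, -0.2]
opening: 11.5
grip_force: 30.0
```

```bash
python3 - <<'E'
from cell import ctrl
from h import *
s=ctrl.state();p=np.array(s["ee_pos"]);R=np.array(s["tool_rot"]);print(p,"tool shift",R.T@(np.array([423.9,350.3,88])-p)/80*100, np.degrees(np.arctan2(R[1,1],R[0,1])),s["force"])
E
```

```text
[424.23 350.74 125.22] tool shift [ 0.24 -0.66 46.53] 73.34967403070083 [ 0.75  0.17 -0.18]
```

Call:
arm_command(moves=[[0,-0.006,0.07,0,0,0,1],[0,-0.006,0.14,0,0,0,1],[0,-0.006,0.21,0,0,0,1],[0,-0.006,0.27,0,0,0,1],[0,-0.006,0.27,0,0,0,1]])

```text
t: 28.58
ee_pos: [423.8, 350.2, 103.0]
tool_rot: [[-0.958, 0.286, -0.0], [0.286, 0.958, -0.0], [0.0, -0.0, -1.0]]
force: [0.6, 0.4, -0.2]
opening: 11.9
grip_force: 30.0
```

Call:
arm_command(moves=[[0,0,0.05,0,0,0,1],[0,0,0.1,0,0,0,1],[0,0,0.15,0,0,0,1],[0,0,0.19,0,0,0,1],[0,0,0.19,0,0,0,1]])

```text
t: 29.2
ee_pos: [423.9, 350.2, 88.2]
tool_rot: [[-0.958, 0.286, -0.0], [0.286, 0.958, -0.0], [0.0, -0.0, -1.0]]
force: [0.2, 0.0, -0.3]
opening: 12.2
grip_force: 30.0
```

Call:
arm_command(moves=[[0,0,0,0,0,0.04,1],[0,0,0,0,0,0.08,1],[0,0,0,0,0,0.12,1],[0,0,0,0,0,0.16,1],[0,0,0,0,0,0.2,1]])

```text
t: 29.82
ee_pos: [424.4, 350.9, 88.4]
tool_rot: [[-0.604, 0.797, 0.001], [0.797, 0.604, 0.001], [0.0, 0.002, -1.0]]
force: [1.4, 0.9, -0.9]
opening: 12.0
grip_force: 30.0
```

Call:
arm_command(moves=[[0,0,0,0,0,0.04,1],[0,0,0,0,0,0.08,1],[0,0,0,0,0,0.12,1],[0,0,0,0,0,0.16,1],[0,0,0,0,0,0.18,1]])

```text
t: 30.45
ee_pos: [424.2, 350.7, 88.4]
tool_rot: [[-0.084, 0.996, 0.001], [0.996, 0.084, 0.001], [0.001, 0.001, -1.0]]
force: [0.7, 0.4, -0.9]
opening: 11.8
grip_force: 30.0
```

```bash
python3 - <<'E'
from cell import ctrl
from h import *
s=ctrl.state();R=np.array(s["tool_rot"]);print(s["ee_pos"],np.degrees(np.arctan2(R[1,1],R[0,1])),s["force"],s["ft_torque"],s["joints"],s["opening"])
E
```

```text
[424.22 350.73  88.41] 4.830389030123163 [ 0.73  0.4  -0.92] [ 0.15 -0.16  0.04] [-64.82  27.02  23.95 114.19 -16.03  41.88 -26.34] 11.750250976171332
```

Call:
arm_command(moves=[[0,0,0,0,0,0.012,1],[0,0,0,0,0,0.024,1],[0,0,0,0,0,0.036,1],[0,0,0,0,0,0.045,1],[0,0,0,0,0,0.045,1]])

```text
t: 31.08
ee_pos: [424.2, 350.7, 88.4]
tool_rot: [[0.055, 0.998, 0.001], [0.998, -0.055, 0.001], [0.001, 0.001, -1.0]]
force: [2.5, 2.2, -1.6]
opening: 12.0
grip_force: 30.0
```

```bash
python3 - <<'E'
from cell import ctrl
from h import *
s=ctrl.state();R=np.array(s["tool_rot"]);print(s["ee_pos"],np.degrees(np.arctan2(R[1,1],R[0,1])),s["force"],s["ft_torque"],s["opening"])
E
```

```text
[424.16 350.65  88.41] -3.1500363696779 [ 2.51  2.15 -1.64] [ 0.53 -0.41  0.02] 11.979574921277946
```

Call:
arm_command(moves=[[0,0,0,0,0,0.01,1],[0,0,0,0,0,0.02,1],[0,0,0,0,0,0.03,1],[0,0,0,0,0,0.03,1],[0,0,0,0,0,0.03,1]])

```text
t: 31.7
ee_pos: [424.2, 350.5, 88.4]
tool_rot: [[0.148, 0.989, 0.001], [0.989, -0.148, 0.0], [0.001, 0.001, -1.0]]
force: [3.0, 2.7, -0.0]
opening: 12.1
grip_force: 30.1
```

```bash
python3 - <<'E'
from cell import ctrl
from h import *
s=ctrl.state();R=np.array(s["tool_rot"]);print(s["ee_pos"],np.degrees(np.arctan2(R[1,1],R[0,1])),s["force"],s["ft_torque"],s["opening"])
E
```

```text
[424.16 350.54  88.42] -8.508890830256474 [ 2.96  2.73 -0.05] [ 0.67 -0.7   0.4 ] 12.131905348354762
```

There is firm torque (0.4 N m) at the stop. I'll relax slightly, release, and rise.

Call:
arm_command(moves=[[0,0,0,0,0,-0.01,1],[0,0,0,0,0,-0.02,0.6],[0,0,0,0,0,-0.02,0],[0,0,0,0,0,-0.02,-0.3],[0,0,0,0,0,-0.02,-0.3]])

```text
t: 32.33
ee_pos: [423.6, 349.9, 88.1]
tool_rot: [[0.086, 0.996, -0.001], [0.996, -0.086, -0.001], [-0.001, -0.001, -1.0]]
force: [1.1, -0.9, 0.7]
opening: 44.0
grip_force: 0.0
```

Call:
arm_command(moves=[[0,0,0,0,0,0,-0.3],[0,0,-0.1,0,0,0,-0.3],[0,0,-0.35,0,0,0,-0.3],[0,0,-0.65,0,0,0,-0.3],[0,0,-0.95,0,0,0,-0.3]])

```text
t: 32.95
ee_pos: [424.0, 350.2, 165.5]
tool_rot: [[0.086, 0.996, 0.0], [0.996, -0.086, 0.0], [0.0, 0.0, -1.0]]
force: [0.6, 0.5, 0.4]
opening: 57.2
grip_force: 0.0
```

Call:
arm_command(moves=[[0.2,0,-0.1,0,0,0,-0.3],[0.4,0,-0.2,0,0,0,-0.3],[0.6,0,-0.3,0,0,0,-0.3],[0.8,0,-0.4,0,0,0,-0.3],[0.95,0,-0.5,0,0,0,-0.3]])

```text
t: 33.58
ee_pos: [430.3, 427.3, 204.3]
tool_rot: [[0.085, 0.996, -0.0], [0.996, -0.085, -0.001], [-0.001, -0.0, -1.0]]
force: [0.6, -0.0, 0.5]
opening: 56.8
grip_force: 0.0
```

```bash
python3 - <<'E'
from cell import ctrl,read_camera
from h import *
d=read_camera("scene")["pixels"][...,::-1];t=read_camera("top")["pixels"][...,::-1]
a=cv2.resize(d[140:340,220:480],(780,600))[:, :]
b=cv2.resize(t[90:240,170:400],None,fx=1.7,fy=1.7)
a=cv2.resize(a,(400,308));a=cv2.resize(d[150:340,230:480],(400,304),interpolation=cv2.INTER_CUBIC)
e=cv2.resize(d[255:335,385:485],(400,320),interpolation=cv2.INTER_CUBIC);
f=cv2.resize(t[90:240,170:370],(400,300),interpolation=cv2.INTER_CUBIC)
g=cv2.resize(t[180:236,170:240],(400,320),interpolation=cv2.INTER_CUBIC)
o=np.vstack([np.hstack([a[:280],f[:280]]),np.hstack([e,g])]);print(o.shape);cv2.imwrite("pics/end.png",o)
s=ctrl.state();print(s["t"],s["ee_pos"],s["force"],s["opening"])
E
```

```text
(600, 800, 3)
33.675 [430.58 427.99 204.91] [0.14 1.04 0.08] 57.138026533405124
```

View pics/end.png

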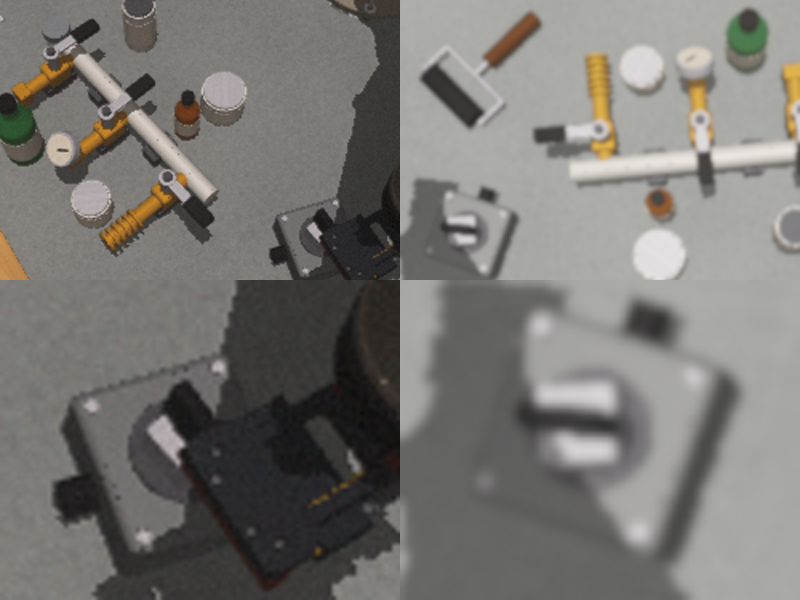

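The final pictures show the feed in line with its pipe, the bleed across its pipe, and the spare and bystanders unmoved. The key is upright in the rotor, which has turned about 68° (stop at 68.8°). I'll hand in.

```bash
python3 -c "
from cell import ctrl
print(ctrl.hand_in())"
```

```text
the job is handed in; nothing more can be done
None
```

I closed the bleed valve, opened the feed valve, turned the switch on and left the key seated in it, then handed the job in; hand-in gave no verdict, but the last pictures show everything in place and no bystander moved.

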